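# Charge the tumbling barrel and put on its cover

## Robot

A 6-joint arm with a two-finger parallel gripper is mounted at the origin on the work surface. World frame = base frame: x ahead of the robot, y to its left, z up, the work surface at z = 0. Lengths are in mm, angles in rad, forces in N, time in s.
With the tool pointing down it reaches from about 350 to 775 mm from the base axis. Payload 7.3 kg.
Tool frame: the origin (TCP) lies at the very end of the fingers, on their centre line; the grasp point (between the pads) lies 19 mm behind it; z points along the fingers, y is the line along which they close (so a half turn about z gives the same grasp; the last joint's range is limited). The gripper opens to 92 mm and grips with 3 to 60 N. Pads are 19 mm wide; open, the fingers measure 130 mm over their backs; the gripper's body (75 mm by 190 mm) begins 47 mm behind the grasp point.
Start: joints at [-1.32, 0.342, 1.524, -0, 1.275, -0.146], TCP at [202.92, -484.219, 226.741] pointing down, gripper open.
Joint ranges: [-2.53, 2.53], [-0.77, 2.02], [0.04, 2.7], [-1, 4.14], [0.28, 2.66], [-3.11, 3.11]. Speed limits (rad/s): [2.57, 2.57, 3.14, 3.14, 3.14, 3.14].

## Interface

Orientations are given as [roll, pitch, yaw] about the fixed x, y, z axes, in that order (R = Rz(yaw) Ry(pitch) Rx(roll)).
In Python, from plant import get_obs, vision, workorder gives the robot as it stands.
- The arm moves only by the shell command python3 -m pendant 'ROWS' [OPENING]. ROWS is a JSON object of lists of equal length, an entry for each row: "dp": the shift along the tool's x, y, z in m, a list of three; "rotation": the turn, a rotation vector about the tool's x, y, z in rad, a list of three. A call has 1 to 8 rows; each row is the pose to reach, as a shift and turn from the pose commanded when the call began, along the tool's axes at that moment; what a row does not reach only later rows make up. A row lasts 1/8 s, in which the tool goes at most 62.5 mm and 10.7 degrees, less where a joint would pass 70% of its speed; a pose out of reach is approached as far as the arm can. A call with a gripper value outside its range is refused whole. OPENING is the finger opening in m, from 0 to 0.0918, set as the call begins (- or left out, the last holds). The fingers move at their own pace and stop on an object; the grip force is fixed at half the most. Time passes only in rows, so rows that repeat a pose let the fingers close. It gives the time, the measured TCP pose, the force, the opening and the grip force at its end, in the units of the state.
- get_obs(): the state, without advancing time (a new reading comes with each control period).
- vision.capture(name): name is "scene" or "top" or "wrist"; returns a dict with "pixels" (480x640x3 uint8, red, green, blue), "vfov" (degrees; the focal length in pixels is half the picture's height over the tangent of half this angle, whatever the lens; pixels are square), "cx", "cy" (the principal point, pixels), "pose" (4x4, takes a point from camera to world coordinates); the wrist camera has in their place "T_tool_cam" (4x4, takes a point from camera to tool coordinates, whose origin is the TCP and whose axes are the flange's). Camera axes: x right, y up, looking along -z (the intrinsics and any distortion apply to the point x, -y, -z); pixel columns grow to the right and rows downward; lengths in mm; the calibration is good to about 2 mm. The wrist camera is an equidistant fisheye: a pixel r from the principal point sees the ray r / f radians off the axis. A picture is of the moment at which its call begins: read the wrist's pose just before it. There is no depth.
- workorder.close_job(): hands the job in; it is judged then, once.
The state is a dict: "time": time; "joint_positions": joint angles; "dq": joint speeds; "tau": joint torques, N m; "tool_pos": TCP position; "tcp_rot": TCP orientation; "contact_force": force on the tool from outside, world axes, zero at the start; "moment": the same for the moment, N m; "grip_width": finger opening in mm; "finger_force": force on a finger pad.
Only numpy, scipy, OpenCV 4.12 (cv2) and the standard library are available. Lean on these libraries where they do the work, as an engineer would, in place of code of your own. Each camera call takes 0.05 s, during which the arm holds its last target. There are 200 camera calls.

## Task

Charge the tumbling barrel for a polishing run: pull the dosing bin's slide gate out just far enough to let the rear cell's five balls run down the chute into the barrel, keep the front cell's five in the bin, and push the gate fully shut again. Then turn the cover plate so that its holes match the barrel's four studs and slide it down flat onto the flange, leaving the barrel standing where it is and the pliers and jar undisturbed.

Things in the scene. Friction and masses are not known exactly. Their poses are not given: they have to be found in the camera images.
- bin: Dosing bin: flared sheet-steel hopper on a fixed frame of four angle-iron legs. Origin: on the bench under the hopper's middle; +x to its back (away from the knob), +y towards chute and barrel, z up. Outlet 104 (x) x 50 (y) with its edge at z = 217, split by an upright partition (4 thick, at x = 0) into a front and a rear cell of 50 x 50. Open top at z = 312, 242 (x) x 56 (y).
- rear_cell (a point): Point in the middle of the rear cell (bin x = +27), 13 above the gate blade, among the five balls of the rear charge; axes as the bin.
- front_cell (a point): The same in the front cell (bin x = -27), among the five balls of the front charge.
- chute_lip (a point): Middle of the lower lip of the chute that slopes (26 degrees) from under the hopper to +y: on its floor, at bin (0, 95, 140); 68 wide there, side walls 25 high. It ends 74 to 80 short of the barrel's axis, clear of the cover's way.
- gate (a joint): Slide gate (blade under the outlet), m: 0 = shut, grows as it is pulled out to the front (bin -x), at most 0.104. Uncovers the rear cell first: clear at 0.054; the partition is passed from 0.054 to 0.058; the front cell opens after 0.058 and spills from about 0.066. Balls drop through what is uncovered. Stays where left, slides with about 2 N, may start 3 mm ajar.
- gate_knob (a point): Centre of the gate's black round pull knob: a lying cylinder 25 in diameter and 24 long, its axis along the pull; on a thin neck in front of the gate. With the gate shut it is at bin (-135, 0, 214). Moves with the gate; axes as the bin.
- front_rim (a point): Middle of the hopper's front rim: bin (-121, 0, 312). The front wall flares from x = -55 at z = 217 out to this rim, 35 degrees from the vertical, and stands in the way above the knob: a gripper cannot come straight down on it; its body must lean back from the hopper (towards bin -x) by some 25 to 45 degrees.
- barrel: Black rubber tumbling barrel (1.3 kg) standing loose and open below the chute lip: 104 outside, 94 inside diameter, floor 6 thick, steel flange 134 in diameter with its top at z = 86. On it four studs, 8 in diameter, 19 tall with tapered tips (to z = 105), on a circle of radius 59 at 45, 135, 225, 315 degrees from its x axis. Origin: centre of the underside; z up.
- barrel_inside (a point): Point on the barrel's axis, 28 above its underside, inside.
- cover: The barrel's round aluminium cover plate (0.24 to 0.4 kg), 137 in diameter, 5 thick, lying loose on the bench. Four 11 mm holes on a circle of radius 59 at 45, 135, 225, 315 degrees from its x axis; it fits at any quarter turn. Origin: centre of the underside; z up. Seated, its origin is 86 above the barrel's origin, on the barrel's axis.
- cover_handle (a point): Centre of the cover's bar handle: a bar 76 long along the cover's x, 14 wide and 14 high (27 to 41 above the cover's underside), open beneath it between two posts.
- pliers: Bystander: flat-nose pliers with red grips, 165 long, lying on the bench. Origin: near the joint, on the underside.
- jar: Bystander: clear glass jar, 72 in diameter, 100 tall. Origin: centre of the underside.
- ball_r1_center (a point): Centre of a white porcelain polishing ball, 20 in diameter, 10 g; one of five in the rear cell at the start.
- ball_r2_center (a point): Centre of a white porcelain polishing ball, 20 in diameter, 10 g; one of five in the rear cell at the start.
- ball_r3_center (a point): Centre of a white porcelain polishing ball, 20 in diameter, 10 g; one of five in the rear cell at the start.
- ball_r4_center (a point): Centre of a white porcelain polishing ball, 20 in diameter, 10 g; one of five in the rear cell at the start.
- ball_r5_center (a point): Centre of a white porcelain polishing ball, 20 in diameter, 10 g; one of five in the rear cell at the start.
- ball_f1_center (a point): Centre of a white porcelain polishing ball, 20 in diameter, 10 g; one of five in the front cell at the start.
- ball_f2_center (a point): Centre of a white porcelain polishing ball, 20 in diameter, 10 g; one of five in the front cell at the start.
- ball_f3_center (a point): Centre of a white porcelain polishing ball, 20 in diameter, 10 g; one of five in the front cell at the start.
- ball_f4_center (a point): Centre of a white porcelain polishing ball, 20 in diameter, 10 g; one of five in the front cell at the start.
- ball_f5_center (a point): Centre of a white porcelain polishing ball, 20 in diameter, 10 g; one of five in the front cell at the start.
Things that resemble listed ones, but are neither listed nor needed, are in the scene too. There is more than one size of the barrel; the one meant has the size given above.

How it is judged (in metres and radians):
On the way, in this order (a step that is already met when the one before it is completed fails the run):
1. the slide gate is pulled open over the rear cell (value of joint gate above 0.035 m), for 0.1 s.
2. the gate is pushed fully shut again (value of joint gate below 0.005 m), for 0.2 s.
At the end, for the whole second after the job is handed in: Gate shut within 5 mm; the rear cell's five balls in the barrel, the front cell's five still in the front cell; cover flat on the flange over all four studs (origin 86 mm above the barrel's within 3 mm, centred within 5 mm, level within 0.04 rad), at rest; barrel upright (value of joint gate below 0.005 m and distance between each of ball_r1_center, ball_r2_center, ball_r3_center, ball_r4_center, ball_r5_center and barrel_inside below 0.06 m and distance between each of ball_f1_center, ball_f2_center, ball_f3_center, ball_f4_center, ball_f5_center and front_cell below 0.045 m and z of cover in the frame of barrel between 0.083 and 0.089 m and horizontal distance between cover and barrel below 0.005 m and angle between cover's own z axis and vertical below 0.04 rad and angle between barrel's own z axis and vertical below 0.05 rad and linear speed of cover below 0.02 m/s); the robot touches nothing.
It fails at once if the pliers or the jar are moved by more than 25 mm (distance of any of pliers, jar from where it was at the start of the episode above 0.025 m).
It fails at once if the barrel is tipped by more than 0.3 rad or pushed by more than 30 mm (angle between barrel's own z axis and vertical above 0.3 rad or distance of barrel from where it was at the start of the episode above 0.03 m).
It also fails if it takes over 61 s, if anything falls off the work surface, if the arm or the gripper's body presses on something with over 40 N, if the wrist force passes 120 N, or if a joint passes its speed limit or range.

## Working session

There is one attempt and no reset: what is moved stays moved. The work goes in short steps, Python scripts to look and compute and a shell command to move; the robot and the scene stay as the last step left them, time stands still between calls to the robot, and variables do not carry over. Pictures are saved under pics/ and viewed, at most 10 in all, crops included, and the job is handed in when it is done.

```bash
ls; mkdir -p pics
python3 - <<'E'
from plant import get_obs, vision
import cv2,numpy as np,pickle
o=get_obs();print(o)
d={}
for n in("scene","top","wrist"):
    c=vision.capture(n);d[n]=c;cv2.imwrite(f"pics/{n}0.png",c["pixels"][:,:,::-1])
    print(n,{k:(np.round(v,3).tolist() if k!='x' else 0) for k,v in c.items() if k!="pixels"})
d['obs']=o;pickle.dump(d,open("c0.pkl","wb"))
E
```

```text
pics
{'time': 0.0, 'joint_positions': array([-1.32000012e+00,  3.42723716e-01,  1.52500068e+00,  1.37610272e-05,
        1.27538761e+00, -1.46029114e-01]), 'dq': array([-1.36129163e-03, -7.97143972e-04,  1.26572245e-03,  1.03569642e-03,
        1.21704004e-06,  2.44748283e-05]), 'tau': array([-1.01857040e-03, -4.31249356e+01, -2.44216096e+01,  7.16721453e-02,
        5.60266385e-02, -1.13849144e-04]), 'tool_pos': array([ 202.81951084, -483.81173201,  226.05014453]), 'tcp_rot': array([-3.14009138e+00, -2.34101257e-04,  3.96821133e-01]), 'contact_force': array([-0.15766625,  0.54338265,  0.04839466]), 'moment': array([ 0.04200976,  0.03818332, -0.01007714]), 'finger_force': 0.0, 'grip_width': 91.82923471206892}
scene {'vfov': 45.302, 'cx': 310.3, 'cy': 240.53, 'pose': [[-0.621, -0.631, 0.465, 1157.671], [0.784, -0.503, 0.363, 493.78], [0.005, 0.59, 0.807, 1174.142], [0.0, 0.0, 0.0, 1.0]]}
top {'vfov': 52.999, 'cx': 318.395, 'cy': 239.204, 'pose': [[-0.015, 0.994, -0.11, 520.623], [-1.0, -0.013, 0.017, 50.793], [0.015, 0.111, 0.994, 980.326], [0.0, 0.0, 0.0, 1.0]]}
wrist {'vfov': 65.706, 'cx': 318.996, 'cy': 237.427, 'T_tool_cam': [[0.0, 0.96, 0.281, 76.534], [1.0, -0.0, 0.0, 0.606], [0.0, 0.281, -0.96, -158.767], [0.0, 0.0, 0.0, 1.0]]}
```

View pics/scene0.png

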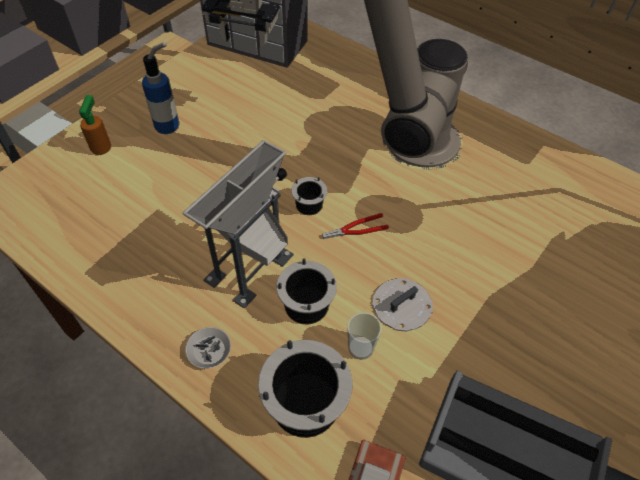

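View pics/top0.png

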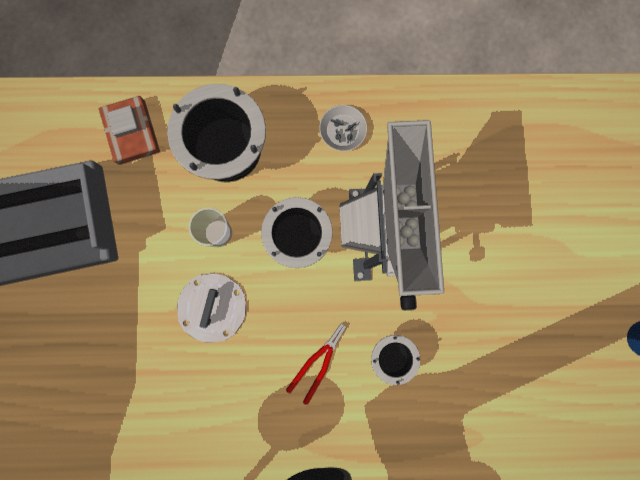

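The scene view shows the hopper at (237,190), barrels at (309,193), (306,290) and (305,385), the cover at (403,303), the jar at (363,335) and the pliers at (355,228).

In the top view the barrel candidates are the large one at (217,130), the middle one at (297,232) and the small one at (396,360). The middle one fits, because it stands below the chute lip. I'll check its flange diameter and confirm it in a crop. The knob is at (408,302) and the cover at (211,307).

```bash
cat > h.py <<'E'
import numpy as np,cv2,pickle
from scipy.spatial.transform import Rotation as R
def f(c): return 240/np.tan(np.radians(c["vfov"])/2)
def ray(c,u,v,pose=None):
    P=np.array(c["pose"] if pose is None else pose);F=f(c);x,y=(u-c["cx"]),(v-c["cy"])
    if pose is None: d=np.array([x/F,-y/F,-1.])
    else:
        r=np.hypot(x,y);t=r/F;d=np.array([np.sin(t)*x/max(r,1e-9),-np.sin(t)*y/max(r,1e-9),-np.cos(t)])
    return P[:3,3],P[:3,:3]@d
def onz(c,u,v,z,pose=None):
    o,d=ray(c,u,v,pose);return o+d*(z-o[2])/d[2]
def proj(c,p):
    P=np.array(c["pose"]);q=P[:3,:3].T@(np.asarray(p,float)-P[:3,3]);F=f(c)
    return np.array([c["cx"]+F*q[0]/-q[2],c["cy"]-F*q[1]/-q[2]])
def circ(p):  # circle fit xy
    A=np.c_[2*p[:,:2],np.ones(len(p))];s=np.linalg.lstsq(A,(p[:,:2]**2).sum(1),rcond=None)[0]
    return s[:2],np.sqrt(s[2]+s[:2]@s[:2])
def toolpose(o):
    T=np.eye(4);T[:3,:3]=R.from_euler('xyz',o["tcp_rot"]).as_matrix();T[:3,3]=o["tool_pos"];return T
E
python3 - <<'E'
from h import *
d=pickle.load(open("c0.pkl","rb"))
for n,wins in(("top",{"mid":(258,190,336,275,86),"cover":(170,265,250,350,5),"big":(160,80,270,185,None),"small":(365,330,425,390,None)}),("scene",{"mid":(270,255,340,330,86),"cover":(365,270,440,335,5)})):
    c=d[n];im=c["pixels"];hsv=cv2.cvtColor(im,cv2.COLOR_RGB2HSV)
    m=((hsv[...,1]<50)&(hsv[...,2]>110)).astype(np.uint8)
    for k,(a,b,e,g,z) in wins.items():
        s=np.zeros_like(m);s[b:g,a:e]=m[b:g,a:e]
        cs,_=cv2.findContours(s,cv2.RETR_EXTERNAL,cv2.CHAIN_APPROX_NONE)
        q=cv2.convexHull(max(cs,key=len))[:,0]
        for zz in([z] if z is not None else[60,86,130]):
            p=np.array([onz(c,u,v,zz) for u,v in q]);cc,r=circ(p)
            for _ in range(3):
                res=np.abs(np.hypot(*(p[:,:2]-cc).T)-r);p=p[res<=max(2,np.percentile(res,80))];cc,r=circ(p)
            print(n,k,zz,cc.round(1),"dia",round(2*r,1),len(p))
c=d["top"]
cv2.imwrite("pics/crop1.png",cv2.resize(c["pixels"][110:335,170:450,::-1],None,fx=2.6,fy=2.6,interpolation=cv2.INTER_CUBIC))
E
```

```text
top mid 86 [634.4  76.9] dia 132.2 38
top cover 5 [494.8 251.2] dia 137.5 33
top big 60 [840.5 233.5] dia 191.6 46
top big 86 [831.5 228.3] dia 186.2 46
top big 130 [816.2 219.6] dia 177.0 46
top small 60 [ 394.  -105.6] dia 91.0 29
top small 86 [ 397.6 -101.2] dia 88.4 29
top small 130 [403.7 -93.7] dia 84.1 29
scene mid 86 [633.6  74. ] dia 132.1 30
scene cover 5 [492.8 247.8] dia 137.5 17
```

View pics/crop1.png

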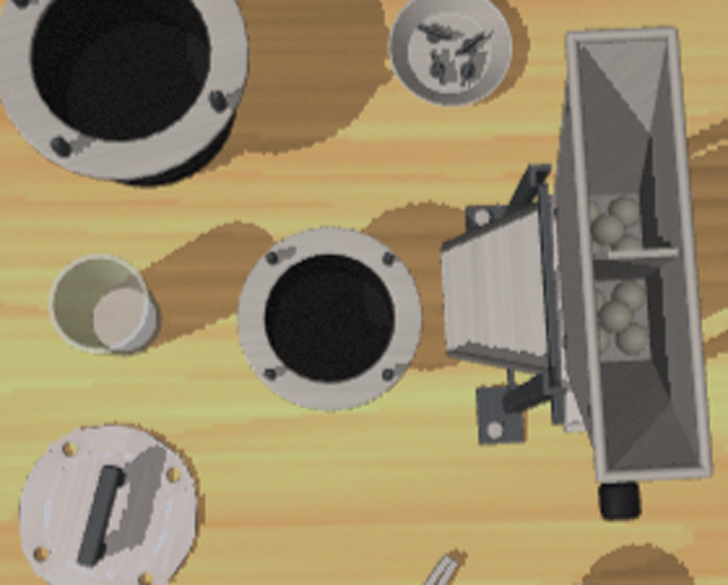

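The crop confirms it. The middle barrel, with a flange of about 132–134 mm at crop (330,318), sits at the chute lip; the others measure about 186 and 90 mm. Rim corners are at crop (567,33), (676,28), (713,474) and (603,479), the studs around (330,316), and the handle runs from (115,467) to (92,565).

Run:
```python
from h import *
d=pickle.load(open("c0.pkl","rb"));c=d["top"];s=d["scene"]
w=lambda p,z:np.array([onz(c,a/2.6+170-.3,b/2.6+110-.3,z) for a,b in p])
rim=w([(567,33),(676,28),(713,474),(603,479)],312);print("rim",rim.round(1).tolist(),rim.mean(0).round(1))
e=[(rim[0]-rim[3]),(rim[1]-rim[2])];print([ (np.linalg.norm(x).round(1),np.arctan2(x[1],x[0]).round(4)) for x in e])
st=w([(272,258),(389,258),(388,374),(271,373)],103);b=st.mean(0)
print("studs c",b.round(1),"r",np.linalg.norm(st-b,axis=1).round(1),"ang",np.degrees(np.arctan2(*(st-b)[:,:2].T[::-1])).round(1))
ho=w([(70,449),(174,474),(42,553),(146,580)],5);b=ho.mean(0)
print("holes c",b.round(1),"r",np.linalg.norm(ho-b,axis=1).round(1),"ang",np.degrees(np.arctan2(*(ho-b)[:,:2].T[::-1])).round(1))
ha=w([(115,467),(92,565)],41);x=ha[0]-ha[1];print("handle",ha.mean(0).round(1),np.linalg.norm(x).round(1),np.degrees(np.arctan2(x[1],x[0])).round(1))
# knob: dark mask in both views
out=[]
for cc,(a,b,e,g) in((c,(395,288,425,318)),(s,(272,163,292,186))):
    im=cc["pixels"][b:g,a:e].astype(int);m=(im.max(2)<50).astype(np.uint8)
    n,_,stt,cen=cv2.connectedComponentsWithStats(m);i=1+stt[1:,4].argmax()
    u,v=cen[i]+[a,b];print("knob px",u,v,stt[i]);out.append(ray(cc,u,v));print(onz(cc,u,v,214).round(1))
(o1,d1),(o2,d2)=out
t=np.linalg.lstsq(np.c_[d1,-d2],o2-o1,rcond=None)[0];p,q=o1+t[0]*d1,o2+t[1]*d2;print("tri",p.round(1),q.round(1))
```

```text
rim [[762.6, -62.8, 312.0], [764.9, -123.5, 312.0], [518.9, -133.2, 312.0], [517.1, -74.4, 312.0]] [640.9 -98.5 312. ]
[(np.float64(245.8), np.float64(0.047)), (np.float64(246.2), np.float64(0.0396))]
studs c [633.7  75.8 103. ] r [58.2 58.6 58.2 58. ] ang [  44.4  -46.2 -136.2  133.8]
holes c [494.8 250.9   5. ] r [58.3 58.6 57.9 58.6] ang [  30.7  -59.6  120.  -149.9]
handle [494.3 246.8  41. ] 73.5 -12.8
knob px 407.8324324324324 302.1081081081081 [  6   8  15  14 185]
[ 503.6 -102.1  214. ]
knob px 281.15584415584414 173.53246753246754 [ 5  5  9 12 77]
[ 498.9 -105.9  214. ]
tri [ 503.7 -100.7  221.5] [ 504.1 -101.2  221.6]
```

```bash
cat >> h.py <<'E'
def tool(yaw,tilt=0):
    c,s,C,S=np.cos(yaw),np.sin(yaw),np.cos(tilt),np.sin(tilt)
    z=np.array([S*c,S*s,-C]);x=np.array([C*c,C*s,S]);return np.c_[x,np.cross(z,x),z]
def go(o,p,Rt):  # TCP target in mm -> dp (m), rotvec
    T=toolpose(o);return (T[:3,:3].T@(np.asarray(p)-T[:3,3])/1000).round(4).tolist(),R.from_matrix(T[:3,:3].T@Rt).as_rotvec().round(4).tolist()
BY=0.043;KN=np.array([503.5,-103.5,214.])
E
python3 - <<'E'
from h import *
from plant import get_obs
Rt=tool(BY,np.radians(35));o=get_obs()
for a in(-100,0): print(a,KN+(19+a)*Rt[:,2],go(o,KN+(19+a)*Rt[:,2],Rt))
E
```

```text
-100 [ 457.08325402 -105.49715114  280.35131559] ([0.3807, -0.2508, -0.0538], [-0.1092, 0.6044, 0.3423])
0 [ 514.38787869 -103.03153245  198.43611116] ([0.4345, -0.2308, 0.0281], [-0.1092, 0.6044, 0.3423])
```

```bash
python3 -m pendant '{"dp":[[0.04,-0.03,-0.03],[0.09,-0.06,-0.05],[0.14,-0.09,-0.054],[0.19,-0.125,-0.054],[0.24,-0.16,-0.054],[0.29,-0.19,-0.054],[0.34,-0.22,-0.054],[0.38,-0.25,-0.054]],"rotation":[[0,0,0],[-0.02,0.1,0.05],[-0.035,0.2,0.11],[-0.055,0.3,0.17],[-0.07,0.4,0.23],[-0.09,0.5,0.28],[-0.109,0.604,0.342],[-0.109,0.604,0.342]]}' 0.06
python3 -m pendant '{"dp":[[0,0,0],[0,0,0]],"rotation":[[0,0,0],[0,0,0]]}'
python3 - <<'E'
from h import *
from plant import get_obs,vision
Rt=tool(BY,np.radians(35));o=get_obs();print(o["time"],o["tool_pos"],o["joint_positions"].round(2))
for a in(-100,0): print(a,KN+(19+a)*Rt[:,2],go(o,KN+(19+a)*Rt[:,2],Rt))
c=vision.capture("wrist");cv2.imwrite("pics/w1.png",c["pixels"][:,:,::-1])
P=toolpose(o)@c["T_tool_cam"];q=P[:3,:3].T@(KN-P[:3,3]);r=np.hypot(q[0],q[1]);t=np.arctan2(r,-q[2]);print("knob exp px",c["cx"]+f(c)*t*q[0]/r,c["cy"]-f(c)*t*q[1]/r)
E
```

```text
time: 1.15
tool_pos: [456.1, -105.0, 279.9]
tcp_rot: [-3.141, -0.611, 0.041]
contact_force: [0.2, -1.6, 0.1]
grip_width: 60.3
finger_force: 0.0
time: 1.4
tool_pos: [456.7, -106.9, 280.7]
tcp_rot: [3.139, -0.61, 0.046]
contact_force: [0.8, -0.6, -0.3]
grip_width: 60.2
finger_force: 0.0
1.4 [ 456.74428802 -106.85973118  280.71657209] [-0.65 -0.09  2.05  0.55  0.77  0.55]
-100 [ 457.08325402 -105.49715114  280.35131559] ([0.0001, -0.0013, 0.0005], [0.0006, 0.0004, 0.0022])
0 [ 514.38787869 -103.03153245  198.43611116] ([0.0002, -0.0014, 0.1005], [0.0006, 0.0004, 0.0022])
knob exp px 316.41932366536327 246.70446534793126
```

View pics/w1.png

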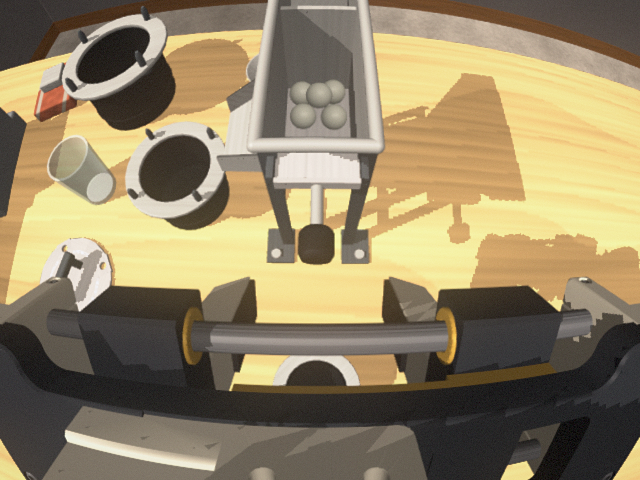

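The wrist view shows the knob at (316,244), where (316,247) was expected, so the approach line is right. The fingers are open on either side of it.

```bash
python3 -m pendant '{"dp":[[0,-0.001,0.03],[0,-0.001,0.06],[0,-0.001,0.085],[0,-0.001,0.1],[0,-0.001,0.1]],"rotation":[[0,0,0],[0,0,0],[0,0,0],[0,0,0],[0,0,0]]}'
python3 -m pendant '{"dp":[[0,0,0],[0,0,0],[0,0,0],[0,0,0],[0,0,0],[0,0,0]],"rotation":[[0,0,0],[0,0,0],[0,0,0],[0,0,0],[0,0,0],[0,0,0]]}' 0.015
python3 - <<'E'
from h import *
from plant import get_obs
o=get_obs();T=toolpose(o);print(o["time"],o["tool_pos"],o["contact_force"],o["grip_width"],o["finger_force"])
b=np.array([np.cos(BY),np.sin(BY),0])
for m in(10,-10,-40,-56):print(m,(T[:3,:3].T@(m*b/1000)).round(4))
E
```

```text
time: 2.08
tool_pos: [513.8, -104.4, 197.9]
tcp_rot: [3.141, -0.609, 0.042]
contact_force: [-0.7, 0.4, -0.2]
grip_width: 59.9
finger_force: 0.0
time: 2.82
tool_pos: [514.0, -102.5, 199.1]
tcp_rot: [-3.142, -0.611, 0.044]
contact_force: [-1.9, 5.3, 4.0]
grip_width: 24.7
finger_force: 30.0
2.825 [ 513.95273188 -102.49245648  199.14576516] [-1.86675927  5.3490297   4.00675528] 24.72587914886128 30.001152455806732
10 [0.0082 0.     0.0057]
-10 [-0.0082 -0.     -0.0057]
-40 [-0.0328 -0.0001 -0.0229]
-56 [-0.0459 -0.0001 -0.0321]
```

```bash
for i in 1 2 3; do python3 -m pendant '{"dp":[[0.0008,0,0.00057],[0.0016,0,0.00115],[0.0016,0,0.00115]],"rotation":[[0,0,0],[0,0,0],[0,0,0]]}' | egrep 'pos|contact|width'; done
```

```text
tool_pos: [515.7, -102.4, 199.1]
contact_force: [-4.4, 3.0, 5.6]
grip_width: 24.6
tool_pos: [516.0, -102.3, 199.0]
contact_force: [-26.5, 1.3, 19.3]
grip_width: 24.7
tool_pos: [517.2, -102.3, 198.5]
contact_force: [-33.1, -1.4, 21.7]
grip_width: 24.5
```

```bash
python3 -m pendant '{"dp":[[-0.008,0,-0.0057],[-0.018,0,-0.0125],[-0.028,0,-0.0195],[-0.037,0,-0.026],[-0.0443,0,-0.031],[-0.0459,0,-0.0321],[-0.0459,0,-0.0321],[-0.0459,0,-0.0321]],"rotation":[[0,0,0],[0,0,0],[0,0,0],[0,0,0],[0,0,0],[0,0,0],[0,0,0],[0,0,0]]}'
python3 - <<'E'
from h import *
from plant import get_obs,vision
o=get_obs();print(o["tool_pos"])
c=vision.capture("top");w=vision.capture("wrist")
a=cv2.resize(c["pixels"][170:320,250:450],None,fx=2,fy=2,interpolation=cv2.INTER_CUBIC)
b=w["pixels"][0:300,120:520]
cv2.imwrite("pics/g1.png",np.hstack([a,b])[...,::-1])
E
```

```text
time: 4.95
tool_pos: [463.5, -104.3, 198.6]
tcp_rot: [-3.141, -0.61, 0.045]
contact_force: [-2.2, 5.6, 4.2]
grip_width: 24.5
finger_force: 30.0
[ 463.5180389  -104.31742409  198.58519976]
```

View pics/g1.png

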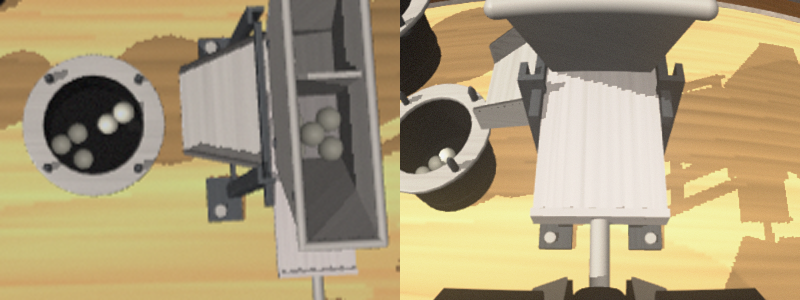

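The picture shows five balls in the barrel, at (62,145), (78,132), (84,158), (107,124) and (122,112). The rear cell is empty and the front balls are still in place, so I'll shut the gate.

```bash
python3 -m pendant '{"dp":[[0.008,0,0.0057],[0.018,0,0.0125],[0.028,0,0.0195],[0.037,0,0.026],[0.043,0,0.0301],[0.045,0,0.0315],[0.0462,0,0.0323],[0.0462,0,0.0323]],"rotation":[[0,0,0],[0,0,0],[0,0,0],[0,0,0],[0,0,0],[0,0,0],[0,0,0],[0,0,0]]}'
python3 -m pendant '{"dp":[[0.0012,0,0.0008],[0.0012,0,0.0008],[0.0012,0,0.0008]],"rotation":[[0,0,0],[0,0,0],[0,0,0]]}'
```

```text
time: 6.05
tool_pos: [517.7, -102.2, 198.3]
tcp_rot: [3.141, -0.608, 0.046]
contact_force: [-29.0, 0.3, 16.9]
grip_width: 24.7
finger_force: 30.0
time: 6.42
tool_pos: [518.6, -102.2, 197.9]
tcp_rot: [3.141, -0.607, 0.046]
contact_force: [-31.3, 0.6, 18.7]
grip_width: 25.0
finger_force: 30.0
```

The stop force is felt, so the gate is shut. I'll release and back off.

```bash
python3 -m pendant '{"dp":[[-0.0025,0,-0.0017],[-0.0025,0,-0.0017],[-0.0025,0,-0.0017],[-0.0025,0,-0.0017],[-0.0025,0,-0.0017]],"rotation":[[0,0,0],[0,0,0],[0,0,0],[0,0,0],[0,0,0]]}' 0.06
python3 -m pendant '{"dp":[[0,0,-0.02],[0,0,-0.05],[0,0,-0.09],[0,0,-0.13],[0,0,-0.13]],"rotation":[[0,0,0],[0,0,0],[0,0,0],[0,0,0],[0,0,0]]}'
python3 - <<'E'
from h import *
from plant import get_obs,vision
o=get_obs();print(o["joint_positions"].round(2))
c=vision.capture("top");im=c["pixels"];pickle.dump(c,open("c1.pkl","wb"))
m=(im[288:318,395:425].astype(int).max(2)<50).astype(np.uint8)
n,_,s,cen=cv2.connectedComponentsWithStats(m);i=1+s[1:,4].argmax();u,v=cen[i]+[395,288];print("knob",u,v,onz(c,u,v,214))
Rt=tool(np.radians(-14.6))
for z in (250,110,16):print(z,go(o,[494.5,249.5,z],Rt))
E
```

```text
time: 7.05
tool_pos: [518.8, -103.2, 198.6]
tcp_rot: [3.14, -0.611, 0.044]
contact_force: [-0.4, 0.7, -0.1]
grip_width: 60.1
finger_force: 0.0
time: 7.68
tool_pos: [444.3, -107.1, 307.9]
tcp_rot: [3.135, -0.615, 0.046]
contact_force: [0.3, -0.0, -0.8]
grip_width: 60.2
finger_force: 0.0
[-0.68 -0.15  2.02  0.53  0.86  0.58]
knob 407.7560975609756 301.3963414634146 [ 504.69967141 -102.06633856  214.        ]
250 ([0.0209, -0.3545, 0.0834], [-0.0864, -0.6112, 0.2891])
110 ([-0.0599, -0.3552, 0.1978], [-0.0864, -0.6112, 0.2891])
16 ([-0.1141, -0.3556, 0.2745], [-0.0864, -0.6112, 0.2891])
```

```bash
python3 -m pendant '{"dp":[[0,-0.05,0],[0,-0.1,0.01],[0,-0.15,0.02],[0.005,-0.2,0.04],[0.01,-0.25,0.06],[0.015,-0.3,0.07],[0.021,-0.354,0.083],[0.021,-0.354,0.083]],"rotation":[[0,0,0],[-0.015,-0.1,0.05],[-0.03,-0.2,0.1],[-0.045,-0.3,0.15],[-0.06,-0.4,0.2],[-0.07,-0.5,0.24],[-0.086,-0.611,0.289],[-0.086,-0.611,0.289]]}' 0.06
python3 -m pendant '{"dp":[[0,0,0],[0,0,0]],"rotation":[[0,0,0],[0,0,0]]}'
python3 - <<'E'
from h import *
from plant import get_obs,vision
o=get_obs();c=vision.capture("wrist");cv2.imwrite("pics/w2.png",c["pixels"][:,:,::-1])
P=toolpose(o)@c["T_tool_cam"];pickle.dump((c,P,o),open("w2.pkl","wb"))
def pw(p):
    q=P[:3,:3].T@(np.array(p)-P[:3,3]);r=np.hypot(q[0],q[1]);t=np.arctan2(r,-q[2]);return np.round([c["cx"]+f(c)*t*q[0]/r,c["cy"]-f(c)*t*q[1]/r],1)
print(o["tool_pos"],"cover",pw([494.5,249.5,5]),"handle",pw([494.5,249.5,41]))
E
```

```text
time: 8.72
tool_pos: [493.9, 253.7, 243.6]
tcp_rot: [3.141, 0.012, -0.249]
contact_force: [-0.5, 1.0, -0.1]
grip_width: 60.0
finger_force: 0.0
time: 8.98
tool_pos: [493.2, 249.1, 249.0]
tcp_rot: [-3.139, 0.005, -0.254]
contact_force: [-0.1, -0.8, 1.1]
grip_width: 60.0
finger_force: 0.0
[493.21022735 249.0529773  249.03612183] cover [318.8 199.4] handle [318.7 206. ]
```

View pics/w2.png

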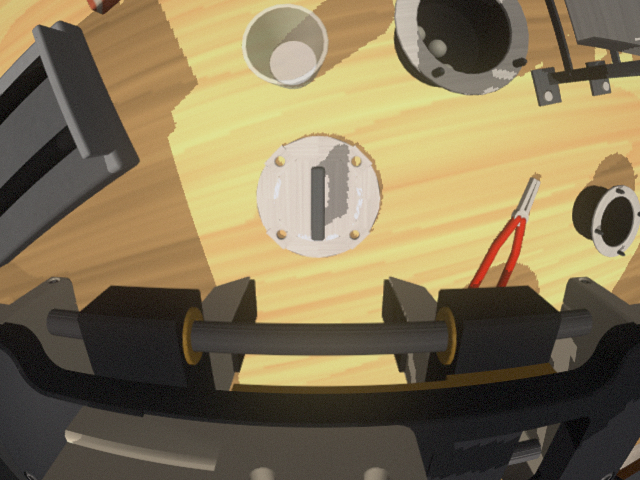

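The wrist view shows the cover at (319,196), the bar from (318,168) to (318,240) and holes at (280,161), (357,161), (281,234) and (355,234). I'll refine the cover's pose with these.

Run:
```python
from h import *
c,P,o=pickle.load(open("w2.pkl","rb"))
ho=np.array([onz(c,u,v,5,P) for u,v in((280,161),(357,161),(281,234),(355,234))]);b=ho.mean(0)
print(b.round(1),np.linalg.norm(ho-b,axis=1).round(1),np.degrees(np.arctan2(*(ho-b)[:,:2].T[::-1])).round(1))
im=c["pixels"];hsv=cv2.cvtColor(im,cv2.COLOR_RGB2HSV);g=cv2.cvtColor(im,cv2.COLOR_RGB2GRAY)
m=np.zeros(g.shape,np.uint8);m[160:248,308:328]=(g[160:248,308:328]<95)
n,l,s,cen=cv2.connectedComponentsWithStats(m);i=1+s[1:,4].argmax();ys,xs=np.where(l==i);rr=cv2.minAreaRect(np.c_[xs,ys].astype(np.float32));print(s[i],rr)
e=[onz(c,xs[ys==y].mean(),y,41,P) for y in(s[i][1]+3,s[i][1]+s[i][3]-4)];x=e[0]-e[1];print(np.mean(e,0).round(1),np.linalg.norm(x),np.degrees(np.arctan2(x[1],x[0])))
m2=((hsv[...,1]<50)&(hsv[...,2]>100)).astype(np.uint8);s2=np.zeros_like(m2);s2[128:262,250:388]=m2[128:262,250:388]
q=cv2.convexHull(max(cv2.findContours(s2,0,1)[0],key=len))[:,0];p=np.array([onz(c,u,v,5,P) for u,v in q]);cc,r=circ(p);print("disc",cc,r*2)
ctr=(np.array([494.5,250])+0)
print(go(o,[*ctr,16],tool(np.radians(-14.6))))
```

```text
[496.1 249.8   5. ] [58.4 58.8 58.9 58.5] [  30.6  -60.1  119.8 -149.2]
[312 167  13  71 139] ((317.9999694824219, 201.99996948242188), (69.99998474121094, 11.999998092651367), 90.0)
[497.3 246.   41. ] 65.82912305284792 -11.534609553004167
disc [496.18308761 250.26495821] 137.15149566696263
([0.0021, -0.0006, 0.233], [-0.0027, 0.0046, 0.0009])
```

```bash
python3 -m pendant '{"dp":[[0.0025,-0.0008,0.05],[0.0025,-0.0008,0.1],[0.0025,-0.0008,0.15],[0.0025,-0.0008,0.19],[0.0025,-0.0008,0.22],[0.0025,-0.0008,0.233],[0.0025,-0.0008,0.233]],"rotation":[[0,0,0],[0,0.004,0],[0,0.004,0],[0,0.004,0.001],[0,0.004,0.001],[0,0.004,0.001],[0,0.004,0.001]]}'
python3 -m pendant '{"dp":[[0,0,0],[0,0,0],[0,0,0],[0,0,0],[0,0,0],[0,0,0],[0,0,0]],"rotation":[[0,0,0],[0,0,0],[0,0,0],[0,0,0],[0,0,0],[0,0,0],[0,0,0]]}' 0.005
python3 -c "
from plant import get_obs
o=get_obs();print(o['tool_pos'],o['tcp_rot'],o['joint_positions'].round(2))"
```

```text
time: 9.9
tool_pos: [495.4, 250.6, 16.3]
tcp_rot: [-3.139, 0.001, -0.255]
contact_force: [1.3, -0.1, 0.5]
grip_width: 60.2
finger_force: 0.0
time: 10.78
tool_pos: [495.2, 251.2, 15.9]
tcp_rot: [-3.139, 0.001, -0.254]
contact_force: [-0.6, -0.2, 1.3]
grip_width: 13.5
finger_force: 30.0
[495.23488098 251.20142322  15.86606481] [-3.13882730e+00  1.21476613e-03 -2.54382948e-01] [0.33 0.65 1.68 0.   0.82 2.15]
```

```bash
python3 -m pendant '{"dp":[[0,0,-0.01],[0,0,-0.04],[0,0,-0.09],[0,0,-0.14],[0,0,-0.18],[0,0,-0.19],[0,0,-0.19]],"rotation":[[0,0,0],[0,0,0],[0,0,0],[0,0,0],[0,0,0],[0,0,0],[0,0,0]]}'
python3 - <<'E'
from h import *
from plant import get_obs,vision
o=get_obs()
c=pickle.load(open("c1.pkl","rb"));s=vision.capture("scene");pickle.dump(s,open("s1.pkl","wb"))
for n,c,(a,b,e,g) in(("top",c,(258,190,336,275)),("scene",s,(270,255,340,330))):
    hsv=cv2.cvtColor(c["pixels"],cv2.COLOR_RGB2HSV);m=((hsv[...,1]<50)&(hsv[...,2]>110)).astype(np.uint8)
    t=np.zeros_like(m);t[b:g,a:e]=m[b:g,a:e];q=cv2.convexHull(max(cv2.findContours(t,0,1)[0],key=len))[:,0]
    p=np.array([onz(c,u,v,86) for u,v in q]);cc,r=circ(p)
    for _ in range(3):
        res=np.abs(np.hypot(*(p[:,:2]-cc).T)-r);p=p[res<=max(1.5,np.percentile(res,80))];cc,r=circ(p)
    print(n,cc,2*r)
    K=np.zeros_like(m);hull=[proj(c,[cc[0]+62*np.cos(x),cc[1]+62*np.sin(x),86]) for x in np.linspace(0,6.28,60)];cv2.fillPoly(K,[np.int32(hull)],1)
    g=c["pixels"].max(2)
    for k in range(4):
        an=np.radians(44+90*k);u,v=proj(c,[cc[0]+59*np.cos(an),cc[1]+59*np.sin(an),97]);iu,iv=int(round(u)),int(round(v))
        W=g[iv-6:iv+7,iu-6:iu+7].astype(float);mm=(W<85).astype(np.uint8);nn,_,st,ce=cv2.connectedComponentsWithStats(mm)
        if nn>1:
            j=1+st[1:,4].argmax();x=onz(c,ce[j][0]+iu-6,ce[j][1]+iv-6,97);print(k,st[j],x.round(1),np.hypot(*(x[:2]-cc)).round(1),np.degrees(np.arctan2(*(x[:2]-cc)[::-1])).round(1))
R2=tool(np.radians(89));print(go(o,[634,76,206],R2),o["tool_pos"])
E
```

```text
time: 11.65
tool_pos: [494.9, 250.5, 205.2]
tcp_rot: [-3.139, 0.002, -0.254]
contact_force: [-0.4, -0.0, -3.4]
grip_width: 13.8
finger_force: 30.0
top [634.35302237  76.93217531] 132.19935773278308
0 [ 5  4  4  4 14] [676.8 116.6  97. ] 58.1 43.1
1 [ 5  4  4  4 13] [593.9 118.4  97. ] 58.0 134.3
2 [ 4  4  4  4 14] [592.2  35.8  97. ] 58.9 -135.7
3 [ 5  4  3  5 12] [674.9  33.8  97. ] 59.1 -46.8
scene [633.12845376  73.76498598] 132.95574743062238
0 [ 0  0  8 10 42] [674.4 108.1  97. ] 53.7 39.7
1 [ 4  3  5  7 27] [593.4 116.6  97. ] 58.4 132.8
2 [ 4  4  5  6 21] [593.4  34.9  97. ] 55.6 -135.6
3 [ 4  4  3  6 17] [676.3  31.8  97. ] 60.2 -44.2
([0.1785, 0.1339, -0.0014], [-0.0033, -0.001, -1.8078]) [494.94740335 250.50872877 205.2317413 ]
```

```bash
python3 -m pendant '{"dp":[[0.02,0.015,0],[0.045,0.034,0],[0.07,0.053,0],[0.095,0.071,0],[0.12,0.09,0],[0.14,0.105,0],[0.16,0.12,0],[0.17,0.128,0]],"rotation":[[0,0,-0.16],[0,0,-0.33],[0,0,-0.5],[0,0,-0.67],[0,0,-0.84],[0,0,-1.01],[0,0,-1.18],[0,0,-1.35]]}'
python3 - <<'E'
from h import *
from plant import get_obs
o=get_obs();print(go(o,[634.5,76.4,206],tool(np.radians(88.7))))
E
```

```text
time: 12.7
tool_pos: [627.3, 82.7, 202.0]
tcp_rot: [-3.136, -0.0, 1.1]
contact_force: [0.5, 0.4, -2.4]
grip_width: 13.7
finger_force: 30.0
([-0.0023, 0.0092, -0.0041], [-0.0059, -0.0014, -0.4481])
```

```bash
python3 -m pendant '{"dp":[[-0.001,0.004,-0.001],[-0.002,0.008,-0.001],[-0.0023,0.0092,-0.001],[-0.0023,0.0092,-0.001],[-0.0023,0.0092,-0.001]],"rotation":[[0,0,-0.15],[0,0,-0.3],[-0.003,-0.001,-0.448],[-0.003,-0.001,-0.448],[-0.003,-0.001,-0.448]]}'
python3 - <<'E'
from h import *
from plant import get_obs,vision
P=[];
for i in range(6):
    c=vision.capture("scene" if i%2 else "top");o=get_obs();P.append(np.r_[o["tool_pos"],o["tcp_rot"]%(2*np.pi)])
o["tool_pos"]=np.mean(P,0)[:3];o["tcp_rot"]=np.mean(P,0)[3:];print(np.mean(P,0).round(3),np.std(P,0).round(3))
print(go(o,[634.5,76.4,125],tool(np.radians(88.7))))
E
```

```text
time: 13.32
tool_pos: [634.3, 77.8, 204.8]
tcp_rot: [-3.141, -0.001, 1.541]
contact_force: [0.2, -0.1, -3.3]
grip_width: 13.4
finger_force: 30.0
[634.619  77.756 205.837   3.14    6.282   1.542] [0.122 0.009 0.365 0.001 0.    0.001]
([-0.0015, -0.0002, 0.0808], [0.0015, -0.0014, -0.0058])
```

```bash
python3 -m pendant '{"dp":[[-0.0015,-0.0002,0.02],[-0.0015,-0.0002,0.05],[-0.0015,-0.0002,0.07],[-0.0015,-0.0002,0.08],[-0.0015,-0.0002,0.08]],"rotation":[[0.001,-0.001,-0.003],[0.001,-0.001,-0.006],[0.001,-0.001,-0.006],[0.001,-0.001,-0.006],[0.001,-0.001,-0.006]]}'
python3 - <<'E'
from h import *
from plant import get_obs,vision
P=[]
for i in range(4):
    c=vision.capture("scene");o=get_obs();P.append(np.r_[o["tool_pos"],o["tcp_rot"]%(2*np.pi)])
print(np.mean(P,0).round(3))
t=vision.capture("top");w=vision.capture("wrist")
a=cv2.resize(c["pixels"][240:340,250:365],(460,400),interpolation=cv2.INTER_CUBIC);b=cv2.resize(t["pixels"][185:285,255:340],(340,400),interpolation=cv2.INTER_CUBIC)
cv2.imwrite("pics/s2.png",np.hstack([a,b])[...,::-1])
E
```

```text
time: 14.25
tool_pos: [634.6, 76.3, 125.9]
tcp_rot: [3.141, -0.0, 1.549]
contact_force: [-0.6, 0.5, -1.7]
grip_width: 13.9
finger_force: 30.0
[635.261  76.331 127.203   3.139   6.283   1.55 ]
```

View pics/s2.png

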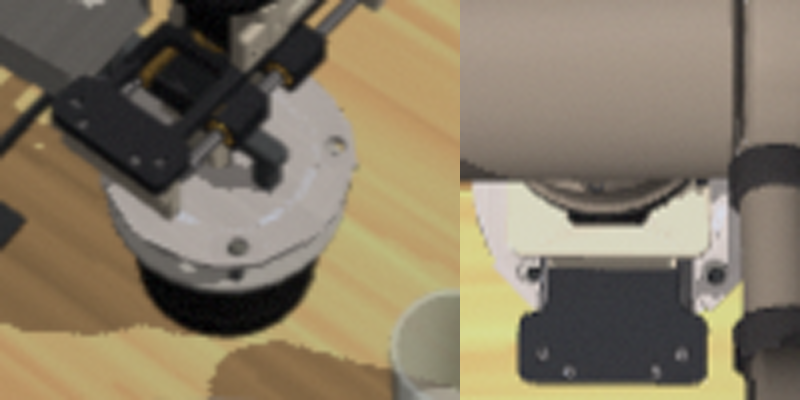

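The scene part shows the cover hovering level over the flange, with holes at (238,245) and (335,147). In the top part stud tips show inside the holes at (530,272) and (715,275). I'll lower while watching the force.

```bash
python3 -m pendant '{"dp":[[0,0,0.003],[0,0,0.006],[0,0,0.009],[0,0,0.009]],"rotation":[[0,0,0],[0,0,0],[0,0,0],[0,0,0]]}'
python3 -m pendant '{"dp":[[0,0,0.002],[0,0,0.004],[0,0,0.006],[0,0,0.006]],"rotation":[[0,0,0],[0,0,0],[0,0,0],[0,0,0]]}'
```

```text
time: 15.05
tool_pos: [634.5, 76.3, 116.7]
tcp_rot: [3.141, -0.0, 1.55]
contact_force: [-0.6, 0.9, -2.6]
grip_width: 13.6
finger_force: 30.0
time: 15.55
tool_pos: [634.6, 76.3, 111.0]
tcp_rot: [3.141, -0.0, 1.55]
contact_force: [-0.2, 0.0, -2.5]
grip_width: 13.6
finger_force: 30.0
```

```bash
python3 -m pendant '{"dp":[[0,0,0.002],[0,0,0.004],[0,0,0.006],[0,0,0.006]],"rotation":[[0,0,0],[0,0,0],[0,0,0],[0,0,0]]}'
python3 -m pendant '{"dp":[[0,0,0.001],[0,0,0.002],[0,0,0.003],[0,0,0.003]],"rotation":[[0,0,0],[0,0,0],[0,0,0],[0,0,0]]}'
```

```text
time: 16.05
tool_pos: [634.6, 76.3, 105.0]
tcp_rot: [3.141, -0.0, 1.549]
contact_force: [0.3, -0.3, -3.6]
grip_width: 13.9
finger_force: 30.0
time: 16.55
tool_pos: [634.7, 76.3, 102.1]
tcp_rot: [3.141, -0.0, 1.55]
contact_force: [0.0, 0.5, -2.8]
grip_width: 13.5
finger_force: 30.0
```

```bash
python3 -m pendant '{"dp":[[0,0,0.0007],[0,0,0.0014],[0,0,0.002],[0,0,0.002]],"rotation":[[0,0,0],[0,0,0],[0,0,0],[0,0,0]]}'
```

```text
time: 17.05
tool_pos: [634.9, 76.3, 101.8]
tcp_rot: [3.139, -0.0, 1.55]
contact_force: [-4.1, -1.0, 8.0]
grip_width: 13.8
finger_force: 30.0
```

Contact came at the expected seated height (TCP z ≈ 102). I'll release, rise and check.

```bash
python3 -m pendant '{"dp":[[0,0,-0.001],[0,0,-0.001],[0,0,-0.001],[0,0,-0.001]],"rotation":[[0,0,0],[0,0,0],[0,0,0],[0,0,0]]}' 0.045
python3 -m pendant '{"dp":[[0,0,-0.02],[0,0,-0.05],[0,0,-0.1],[-0.0,0,-0.15],[0.03,-0.03,-0.17],[0.06,-0.08,-0.18],[0.1,-0.13,-0.18],[0.14,-0.18,-0.18]],"rotation":[[0,0,0],[0,0,0],[0,0,0],[0,0,0],[0,0,0],[0,0,0],[0,0,0],[0,0,0]]}'
python3 -m pendant '{"dp":[[0,-0.05,0],[0,-0.05,0],[0,-0.05,0]],"rotation":[[0,0,0],[0,0,0],[0,0,0]]}'
python3 - <<'E'
from h import *
from plant import vision
c=vision.capture("scene");t=vision.capture("top")
for n,c_,(a,b,e,g) in(("top",t,(258,190,336,275)),("scene",c,(270,250,345,330))):
    hsv=cv2.cvtColor(c_["pixels"],cv2.COLOR_RGB2HSV);m=((hsv[...,1]<50)&(hsv[...,2]>110)).astype(np.uint8)
    k=np.zeros_like(m);k[b:g,a:e]=m[b:g,a:e];q=cv2.convexHull(max(cv2.findContours(k,0,1)[0],key=len))[:,0]
    p=np.array([onz(c_,u,v,91) for u,v in q]);cc,r=circ(p);print(n,cc,2*r)
a=cv2.resize(c["pixels"][240:340,250:365],(460,400),interpolation=cv2.INTER_CUBIC);b=cv2.resize(t["pixels"][185:305,255:357],(340,400),interpolation=cv2.INTER_CUBIC)
cv2.imwrite("pics/s3.png",np.hstack([a,b])[...,::-1])
E
```

```text
time: 17.55
tool_pos: [634.7, 76.3, 101.1]
tcp_rot: [3.141, -0.0, 1.55]
contact_force: [0.2, 0.1, -0.2]
grip_width: 44.4
finger_force: 0.0
time: 18.55
tool_pos: [458.3, 219.0, 281.3]
tcp_rot: [3.14, -0.001, 1.549]
contact_force: [0.3, 0.3, -0.0]
grip_width: 45.1
finger_force: 0.0
time: 18.92
tool_pos: [410.6, 219.2, 281.4]
tcp_rot: [3.139, -0.001, 1.55]
contact_force: [0.2, -0.3, 0.1]
grip_width: 45.0
finger_force: 0.0
top [634.01508668  77.20624913] 137.00959382103568
scene [632.93659063  74.10621477] 138.29629051532612
```

View pics/s3.png

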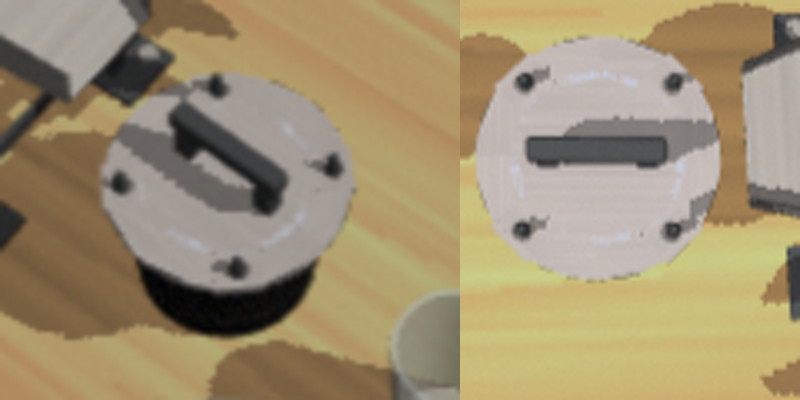

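The cover lies flat, with all four studs through it at scene-part (217,84), (332,165), (120,182) and (236,267). It is centred on the barrel and the arm is clear.

```bash
python3 -c "
from plant import workorder
print(workorder.close_job())"
```

```text
the job is handed in; nothing more can be done
None
```

The job is handed in at about 19 s of the 61 s allowed (no verdict came back): five balls counted in the barrel, the gate pushed to its stop, the cover flat over all four studs and the arm clear; I never picked out all five front balls in one view, but the gate opened only about 53 mm, short of the front cell.

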